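Tuck the holder's closing tab under its lip

ROBOT

A 6-joint arm with a two-finger parallel gripper is mounted at the origin on a cart in front of the work surface, level with it; the furniture and walls round the work are solid. World frame = base frame: x ahead of the robot, y to its left, z up, the work surface at z = 0. Lengths are in m, angles in rad, forces in N, time in s.
With the tool pointing down it reaches from about 0.4 to 0.925 m from the base axis. Payload 12.5 kg.
Tool frame: the origin (TCP) lies midway between the tips of the shut fingers; the grasp point (between the pads) lies 19 mm behind it (bot.grip_point_offset is the distance from the TCP to the grasp point, in m); z points along the fingers, x is the direction in which the jaws open and shut, and the axes are right-handed (so a half turn about z gives the same grasp; the last joint's range is limited). The gripper opens to 95 mm and grips with 3 to 60 N. Pads are 20 mm wide; open, the fingers measure 119 mm over their backs; the gripper's body (75 mm by 180 mm) begins 59 mm behind the grasp point.
Start: joints at [-1.328, 0.491, 1.559, -0, 1.092, -0.106], TCP at [0.214, -0.587, 0.215] pointing down, gripper open.
Joint ranges: [-3.1, 3.1], [-0.84, 2.19], [0.05, 2.79], [-1.13, 4.28], [0.06, 2.93], [-2.69, 2.69]. Speed limits (rad/s): [2.22, 2.22, 2.79, 3.14, 3.14, 3.14].

INTERFACE

Orientations are given as a unit quaternion [w, x, y, z].
In Python, from plant import bot gives the robot as it stands.
- The arm moves only by the tool send_rows, never from a script. Its argument "steps" is a list of rows, each an object with "offset": the shift along the world's x, y, z in m, a list of three; "dr": the turn, a rotation vector about the world's x, y, z in rad, a list of three; "hand": the opening in per cent of the stroke, from 0 (shut) to 100 (fully open). In form: [{"offset": [tx, ty, tz], "dr": [rx, ry, rz], "hand": hand}, ...]. A call has exactly 10 rows; each row shifts and turns the pose as measured when the row begins; what a row does not reach is not made up. A row lasts 1/10 s, in which the tool goes at most 50 mm and 8.59 degrees, less where a joint would pass 70% of its speed; a pose out of reach is approached as far as the arm can. A call is refused whole if a number of a shift passes 0.05 or a number of a turn 0.15, either way. A call with a gripper value outside its range is refused whole. The fingers move at their own pace and stop on an object; the grip force is fixed at half the most. Time passes only in rows, so rows that do not move let the fingers close, or fill a call up. It gives the time, the measured TCP pose, the force and the opening at its end, in the units of the state.
- bot.get_obs(): the state, without advancing time (a new reading comes with each control period).
- bot.get_image(name): name is "scene" or "top"; returns a dict with "img" (420x560x3 uint8, red, green, blue), "intrinsics" (3x3 intrinsics, pixels), "world_to_cam" (4x4, takes a point from world to camera coordinates). Camera axes: x right, y up, looking along -z (the intrinsics and any distortion apply to the point x, -y, -z); pixel columns grow to the right and rows downward; lengths in m; the calibration is good to about 2 mm. A picture is of the moment at which its call begins. There is no depth.
- bot.hand_in(): hands the job in, once; it reports no verdict.
The state is a dict: "time_s": time; "qpos": joint angles; "qvel": joint speeds; "effort": joint torques, N m; "ee_pos": TCP position; "eef_rot": TCP orientation; "ft_force": force on the tool from outside, world axes, zero at the start; "wrist_torque": the same for the moment, N m; "grip_width": opening from 0.0 (shut) to 1.0 (fully open).
Only numpy, scipy, OpenCV 4.12 (cv2) and the standard library are available. Lean on these libraries where they do the work, as an engineer would, in place of code of your own. Each camera call takes 0.05 s, during which the arm holds its last target. There are 200 camera calls.

TASK

The stack of lilac booklets lies in the grey desk holder, but the holder's white sprung tab stands open. With the fingertips alone, fold the tab down over the booklets, keep it down while you push it fully home so that its free edge slides in beneath the black retaining lip opposite, and let go: the lip must then hold the tab down. Do not pinch or lift anything, and leave the booklets and the other things on the desk where they are.

Things in the scene. Friction and masses are not known exactly. Their poses are not given: they have to be found in the camera images.
- holder: Grey plastic holder, a shallow tray 130 (x) x 158 (y) mm, fixed to the desk; origin at the centre of its underside, on the desk top. Its x axis points level from the hinge side (roughly the robot's side) to the lip side, z up. Floor 4 mm thick; end wall 21 mm high on the hinge side, 30 mm on the lip side, side walls 14 mm.
- lip: Black retaining lip, fixed on the lip-side wall, 110 mm wide in y. Its origin and axes are those of the holder. In mm: a level shelf that overhangs the tray from x = 36 to 63, underside at z = 39, top at z = 43; from its free edge at x = 36 a mouthpiece flares upward at 45 degrees to x = 28, z = 48. The tab's edge belongs in the gap below it.
- lip_mouth (a point): Middle of the lip's free edge, on its underside: (36, 0, 39) in the holder frame.
- tab_slide (a joint): How far the tab is pushed along the holder's +x, in m: 0 = drawn back (start, within 2 mm), 0.030 = fully home at its end stop. The hinge runs in slots with about 4 N of friction and stays where it is left. The tab folds down freely only below about 0.008; further forward its edge meets the lip's flare. Flat, its edge passes under the lip from 0.016 on.
- tab_hinge (a joint): Angle of the tab in rad: 0 = flat and level over the booklets (hard stop), 1.57 = upright, 1.7 = end stop. Starts at 1.05 to 1.6. A weak spring lifts it towards 1.35 (about 0.1 N m when flat: 1 to 2.5 N at the finger), so let go untucked it springs up again; tucked it rises only until it meets the lip, at about 0.1.
- tab_axis (a point): Middle of the tab's hinge axis, which runs along the holder's y: at (-60 + slide, 0, 29) mm in the holder frame.
- tab_outer: White stiff tab, 4 mm thick, 100 mm wide (y), free edge 80 mm from the hinge axis. Origin on the hinge axis, x from the hinge to the free edge, z out of the outer face (up when flat, towards the hinge side when upright). Its outer face lies at z = 2 mm: 31 mm above the desk when flat.
- tab_stop (a point): Finger stop on the tab's outer face, 60 mm wide (y): an abrupt face 9 mm high, 46 mm from the hinge axis, looking to the hinge, sloping off to 59 mm on the other side. This point is the foot of the abrupt face, at mid width; axes as the tab's. A fingertip pressed on the tab on the hinge side of the stop can push the tab along.
- tab_inner: Paper-faced lining 1.5 mm thick under the tab (the side facing the booklets when flat). Same origin and axes as the tab. Touching it and the outer face at once counts as pinching.
- booklets: Stack of lilac booklets 103 x 142 x 18 mm, loose in the holder, with a few mm of play; origin at the centre of its underside, 4 mm above the desk. The flat tab clears it by 4 mm.
- pen: Yellow and blue ball pen, 149 mm long, lying to the left of the holder; loose bystander. Origin at the centre of its underside.
- eraser_block: Eraser 20 x 42 x 11 mm lying to the right of the holder; loose bystander. Origin at the centre of its underside.
- fluid_bottle: Small correction-fluid bottle, 30 mm wide, 72 mm tall, standing behind the lip side of the holder; loose bystander. Origin at the centre of its underside.
- pad: Pad of white forms 122 x 171 x 14 mm lying on the right side of the desk; loose bystander. Origin at the centre of its underside.
- loose_tube: Capped sample tube 100 mm long, 17 mm thick, lying on the right side of the desk; loose bystander. Origin at the centre of its underside.
Not all that is in view belongs to the job. There is more than one size of the holder; the job needs the larger.

How it is judged:
By the outcome, as a careful person would: the job done as asked, in the order asked, and still so for the second after the job is handed in, with the robot touching nothing.
It also fails if it takes over 40 s, if anything falls off the work surface, if the arm or the gripper's body presses on something with over 40 N, if the wrist force passes 120 N, or if a joint passes its speed limit or range.

## Working session

There is one attempt and no reset: what is moved stays moved. The work goes in short steps, Python scripts to look and compute and a tool call to move; the robot and the scene stay as the last step left them, time stands still between calls to the robot, and variables do not carry over. Pictures are saved under pics/ and viewed, about 8 in all and at most 12, crops included, and the job is handed in when it is done.

Besides the shell and the picture viewer there is one more tool, called by a JSON object that holds its "name" and its "arguments". send_rows: Moves the arm, as the interface text tells. Its arguments: {"type":"object","properties":{"steps":{"type":"array"}},"required":["steps"]}

```bash
mkdir -p pics
python3 - <<'E'
from plant import bot
import cv2,numpy as np,pickle
d={}
for n in("scene","top"):
    r=bot.get_image(n);d[n]=r;cv2.imwrite(f"pics/{n}0.png",cv2.resize(r["img"][:,:,::-1],(784,588)))
    print(n,r.keys(),r["intrinsics"].round(1).tolist(),r["world_to_cam"].round(3).tolist())
pickle.dump(d,open("d0.pkl","wb"))
o=bot.get_obs();print(o)
E
```

```text
scene dict_keys(['img', 'intrinsics', 'world_to_cam']) [[508.8, 0.0, 281.8], [0.0, 508.8, 223.1], [0.0, 0.0, 1.0]] [[-0.592, -0.806, -0.015, 0.265], [0.507, -0.386, 0.771, -0.34], [-0.627, 0.448, 0.637, -0.932], [0.0, 0.0, 0.0, 1.0]]
top dict_keys(['img', 'intrinsics', 'world_to_cam']) [[490.3, 0.0, 280.0], [0.0, 490.3, 219.9], [0.0, 0.0, 1.0]] [[-0.018, -1.0, -0.002, -0.056], [0.992, -0.018, 0.128, -0.541], [-0.128, 0.001, 0.992, -1.039], [0.0, 0.0, 0.0, 1.0]]
{'time_s': 0.1, 'qpos': array([-1.32756758e+00,  4.91464630e-01,  1.55939382e+00, -1.64614781e-05,
        1.09167715e+00, -1.05600041e-01]), 'qvel': array([-0.00111365, -0.00081319, -0.00248073, -0.00068835,  0.00015751,
       -0.00037328]), 'effort': array([ 3.57539117e-03, -6.13623190e+01, -2.58606255e+01,  6.93953061e-02,
        4.70158062e-02, -4.57403553e-05]), 'ee_pos': array([ 0.21358952, -0.58714497,  0.21413988]), 'eef_rot': array([-3.04164059e-04,  8.19086140e-01, -5.73670353e-01, -3.60313292e-04]), 'ft_force': array([-0.53479123,  0.58793815, -0.07446184]), 'wrist_torque': array([ 0.01521513,  0.03237091, -0.00377461]), 'grip_width': 0.9984988132448954}
```

View pics/scene0.png

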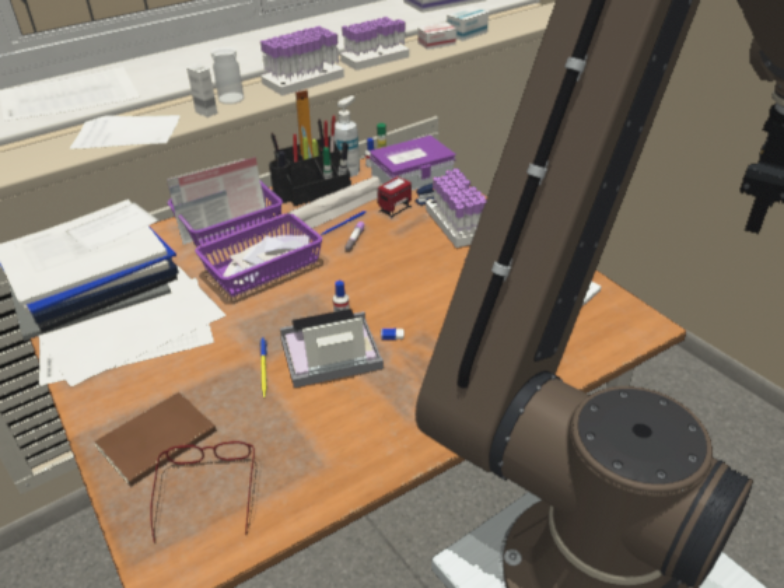

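View pics/top0.png

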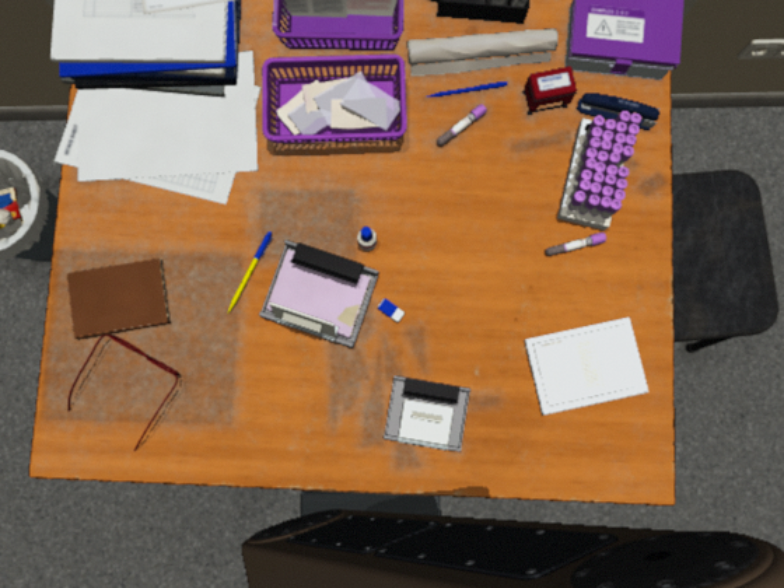

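The holder is at about (320,295) in the top view, displayed at 1.4x, with its tab near upright. The black lip runs from (293,250) to (370,272). The pen lies to the left, the eraser at (391,310) and the bottle at (366,237). The small holder at (428,410) is the decoy.

```bash
cat > h.py <<'E'
import numpy as np,cv2
def ray(r,px,z):
    "pixel -> world point on the plane at height z"
    K,T=r["intrinsics"],np.array(r["world_to_cam"])
    d=np.linalg.inv(K)@[px[0],px[1],1]; d=T[:3,:3].T@(d*[1,-1,-1]); c=-T[:3,:3].T@T[:3,3]
    return c+d*(z-c[2])/d[2]
def proj(r,p):
    T=r["world_to_cam"];q=T[:3,:3]@p+T[:3,3];u=r["intrinsics"]@(q*[1,-1,-1]);return u[:2]/u[2]
E
python3 - <<'E'
from h import *; import pickle
d=pickle.load(open("d0.pkl","rb"));t=d["top"];im=t["img"]
x0,y0=180,160
c=im[y0:y0+100,x0:x0+110]
s=d["scene"]["img"][190:290,180:300]
cv2.imwrite("pics/c1.png",np.hstack([cv2.resize(c,(440,400),interpolation=2),cv2.resize(s,(360,300),interpolation=2) if 0 else cv2.copyMakeBorder(cv2.resize(s,(360,300),interpolation=2),0,100,0,0,0)])[:,:,::-1])
hsv=cv2.cvtColor(im,cv2.COLOR_RGB2HSV);m=np.zeros(im.shape[:2],np.uint8);m[y0:y0+100,x0:x0+110]=1
def rect(mask,z,name):
    cs,_=cv2.findContours(mask.astype(np.uint8),0,1);k=max(cs,key=cv2.contourArea)
    b=cv2.boxPoints(cv2.minAreaRect(k));w=np.array([ray(t,p,z)[:2] for p in b])
    print(name,cv2.contourArea(k),b.round(1).tolist(),w.round(4).tolist(),"centre",w.mean(0).round(4),"sides",np.linalg.norm(np.diff(w,axis=0),axis=1).round(4))
rect((m>0)&(im.max(2)<50),.045,"lip")
notwood=(m>0)&((hsv[...,1]<75)|(im.max(2)<50)); rect(notwood,.014,"holder")
E
```

```text
lip 649.0 [[201.6999969482422, 184.89999389648438], [206.1999969482422, 171.39999389648438], [268.29998779296875, 192.10000610351562], [263.79998779296875, 205.60000610351562]] [[0.619, 0.1037], [0.6491, 0.0939], [0.6003, -0.0419], [0.5706, -0.0317]] centre [0.6098 0.031 ] sides [0.0316 0.1443 0.0314]
holder 3983.5 [[184.5, 225.5], [203.39999389648438, 170.0], [270.8999938964844, 192.89999389648438], [252.0, 248.5]] [[0.5338, 0.1469], [0.6598, 0.105], [0.6042, -0.047], [0.4798, -0.0032]] centre [0.5694 0.0504] sides [0.1327 0.1619 0.1319]
```

View pics/c1.png

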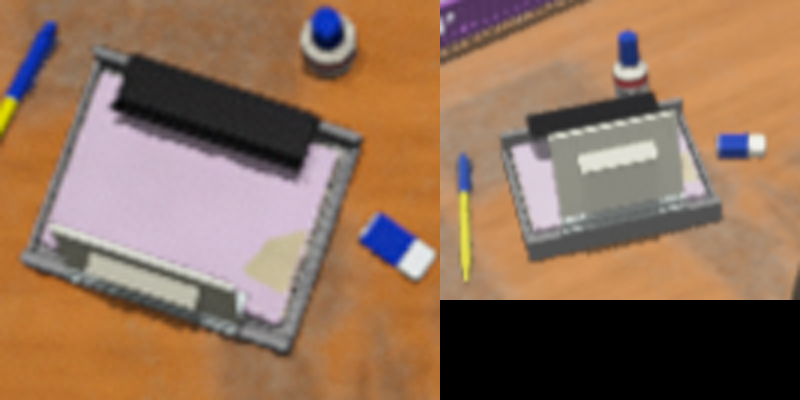

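Run:
```python
from h import *; import pickle
from scipy.spatial.transform import Rotation as R
d=pickle.load(open("d0.pkl","rb"));t=d["top"]
f=lambda x,y,z:ray(t,(180+x/4-.4,160+y/4-.4),z)
P=[(113,107,28,55,48),(297,172,28,-55,48),(135,57,63,55,43),(322,122,63,-55,43),(25,262,-65,79,8),(288,350,-65,-79,0),(362,138,65,-79,22),(97,46,65,79,30)]
W=np.array([f(a,b,h/1e3)[:2] for a,b,_,_,h in P]);H=np.array([[p[2],p[3]] for p in P])/1e3
m,n=W.mean(0),H.mean(0);C=(H-n).T@(W-m);th=np.arctan2(C[0,1]-C[1,0],C[0,0]+C[1,1])
c,s=np.cos(th),np.sin(th);M=np.array([[c,-s],[s,c]]);o=m-M@n
print("yaw",np.degrees(th),"origin",o,"res mm",((W-(H@M.T+o))*1e3).round(1).tolist())
# tab edge in top view: outer corners top edge; pixel rows ; test angles
for name,r in d.items():
    for a in (1.05,1.2,1.35,1.5,1.6):
        pts=[]
        for y in(.05,-.05):
            # outer-face top edge
            x=-.060+.080*np.cos(a)-.002*np.sin(a);z=.029+.080*np.sin(a)+.002*np.cos(a)
            p=proj(r,np.r_[M@[x,y]+o,z]);pts+=list(((p-[180,160])*4).round() if name=="top" else ((p-[180,190])*3+[440,0]).round())
        print(name,a,pts)
v=bot=None
from plant import bot
q=bot.get_obs()["eef_rot"];Rt=R.from_quat(np.r_[q[1:],q[0]]);print(Rt.as_matrix().round(3))
```

```text
yaw -20.285590747400185 origin [0.56791727 0.04960205] res mm [[1.7, -1.7], [2.0, 1.5], [-2.4, -0.9], [-2.5, -0.1], [1.1, -1.2], [4.4, 0.5], [-1.5, 1.7], [-2.9, 0.2]]
scene 1.05 [np.float64(545.0), np.float64(122.0), np.float64(671.0), np.float64(98.0)]
scene 1.2 [np.float64(547.0), np.float64(126.0), np.float64(674.0), np.float64(102.0)]
scene 1.35 [np.float64(549.0), np.float64(132.0), np.float64(678.0), np.float64(108.0)]
scene 1.5 [np.float64(552.0), np.float64(141.0), np.float64(681.0), np.float64(116.0)]
scene 1.6 [np.float64(554.0), np.float64(148.0), np.float64(684.0), np.float64(122.0)]
top 1.05 [np.float64(69.0), np.float64(182.0), np.float64(251.0), np.float64(245.0)]
top 1.2 [np.float64(60.0), np.float64(200.0), np.float64(243.0), np.float64(264.0)]
top 1.35 [np.float64(51.0), np.float64(221.0), np.float64(235.0), np.float64(285.0)]
top 1.5 [np.float64(42.0), np.float64(242.0), np.float64(227.0), np.float64(306.0)]
top 1.6 [np.float64(37.0), np.float64(257.0), np.float64(221.0), np.float64(321.0)]
[[ 0.342 -0.94  -0.   ]
 [-0.94  -0.342  0.001]
 [-0.001 -0.    -1.   ]]
```

Holder pose: origin at about (0.568, 0.050) and yaw -20°, with wall sizes agreeing with those given to within 2–4 mm. The tab angle is about 1.38. I'll go to the hinge side with the fingers shut and the jaw axis along the hinge.

{"name": "send_rows", "arguments": {"steps": [{"offset": [0.017, 0.042, 0], "dr": [0, 0, -0.14], "hand": 0}, {"offset": [0.017, 0.042, 0], "dr": [0, 0, -0.14], "hand": 0}, {"offset": [0.017, 0.042, 0], "dr": [0, 0, -0.14], "hand": 0}, {"offset": [0.017, 0.042, 0], "dr": [0, 0, -0.14], "hand": 0}, {"offset": [0.017, 0.042, 0], "dr": [0, 0, -0.14], "hand": 0}, {"offset": [0.017, 0.042, 0], "dr": [0, 0, 0], "hand": 0}, {"offset": [0.017, 0.042, 0], "dr": [0, 0, 0], "hand": 0}, {"offset": [0.017, 0.042, 0], "dr": [0, 0, 0], "hand": 0}, {"offset": [0.017, 0.042, 0], "dr": [0, 0, 0], "hand": 0}, {"offset": [0.017, 0.042, 0], "dr": [0, 0, 0], "hand": 0}]}}

```text
time_s: 1.1
ee_pos: [0.3837, -0.1544, 0.2109]
eef_rot: [0.001, -0.557, 0.83, 0.002]
ft_force: [1.2, -0.4, 0.7]
grip_width: 0.214
```

{"name": "send_rows", "arguments": {"steps": [{"offset": [0.017, 0.038, 0], "dr": [0, 0, 0.04], "hand": 0}, {"offset": [0.017, 0.038, 0], "dr": [0, 0, 0], "hand": 0}, {"offset": [0.017, 0.038, 0], "dr": [0, 0, 0], "hand": 0}, {"offset": [0.017, 0.038, 0], "dr": [0, 0, 0], "hand": 0}, {"offset": [0.017, 0.038, 0], "dr": [0, 0, 0], "hand": 0}, {"offset": [0.015, 0.03, 0], "dr": [0, 0, 0], "hand": 0}, {"offset": [0, 0, -0.02], "dr": [0, 0, 0], "hand": 0}, {"offset": [0, 0, -0.03], "dr": [0, 0, 0], "hand": 0}, {"offset": [0, 0, -0.02], "dr": [0, 0, 0], "hand": 0}, {"offset": [0, 0, 0], "dr": [0, 0, 0], "hand": 0}]}}

```text
time_s: 2.1
ee_pos: [0.4867, 0.0824, 0.1383]
eef_rot: [0.001, -0.578, 0.816, 0.002]
ft_force: [0.4, -0.4, 0.7]
grip_width: 0.003
```

```bash
cat >> h.py <<'E'
def hf(p,yaw=np.radians(-20),o=(.568,.0496)):
    "world -> holder frame, mm"
    c,s=np.cos(yaw),np.sin(yaw);d=np.array(p[:2])-o
    return (np.r_[c*d[0]+s*d[1],-s*d[0]+c*d[1],p[2]]*1e3).round(1)
def look(n):
    from plant import bot
    t=bot.get_image("top");s=bot.get_image("scene");o=bot.get_obs()
    q=o["eef_rot"];print("tcp holder",hf(o["ee_pos"]),"w",o["ee_pos"].round(4),"yaw",np.degrees(np.arctan2(2*q[1]*q[2],q[1]**2-q[2]**2)).round(1),"q",q.round(3),"F",o["ft_force"].round(1),"g",o["grip_width"].round(3),"t",o["time_s"])
    a=cv2.resize(t["img"][150:270,165:305],(420,360),interpolation=2);b=cv2.resize(s["img"][170:290,170:295],(375,360),interpolation=2)
    cv2.imwrite(f"pics/{n}.png",np.hstack([a,b])[:,:,::-1])
E
python3 -c "from h import *;look('l1')"
```

```text
Traceback (most recent call last):
  File "h.py", line 16, in look
    q=o["eef_rot"];print("tcp holder",hf(o["ee_pos"]),"w",o["ee_pos"].round(4),"yaw",np.degrees(np.arctan2(2*q[1]*q[2],q[1]**2-q[2]**2)).round(1),"q",q.round(3),"F",o["ft_force"].round(1),"g",o["grip_width"].round(3),"t",o["time_s"])
                                                                                                                                                                                                ^^^^^^^^^^^^^^^^^^^^^
AttributeError: 'float' object has no attribute 'round'
```

```bash
sed -i 's/o\["grip_width"\].round(3)/o["grip_width"]/' h.py; python3 -c "from h import *;look('l1')"
```

```text
tcp holder [-86.    3.3 141.4] w [0.4883 0.0822 0.1414] yaw -109.4 q [ 0.004 -0.577  0.816  0.   ] F [-0.2 -0.5  0.2] g 0.007774870871860929 t 2.3
```

View pics/l1.png

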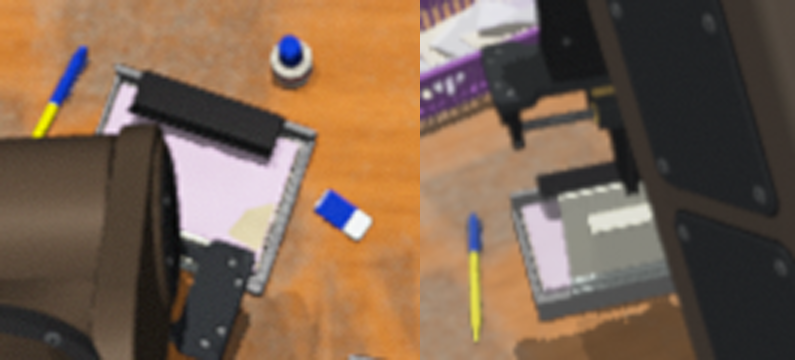

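Run:
```python
from h import *
from plant import bot
import pickle
d=pickle.load(open("d0.pkl","rb"));o=bot.get_obs();p=o["ee_pos"]
Y=np.array([.342,.94,0])
for n,s in(("back 0",0),("y+50",.05),("y-50",-.05)):
    for dz in (0,.03,.078): 
        q=proj(d["scene"],p+s*Y+[0,0,dz]);print(n,dz,((q-[170,170])*3+[420,0]).round(),((proj(d["top"],p+s*Y+[0,0,dz])-[165,150])*3).round())
```

```text
back 0 0 [629. 180.] [119. 271.]
back 0 0.03 [626. 149.] [112. 267.]
back 0 0.078 [621.  95.] [ 99. 260.]
y+50 0 [561. 194.] [ 47. 247.]
y+50 0.03 [557. 162.] [ 38. 242.]
y+50 0.078 [550. 108.] [ 21. 233.]
y-50 0 [695. 167.] [191. 296.]
y-50 0.03 [694. 136.] [186. 293.]
y-50 0.078 [691.  82.] [177. 287.]
```

The image shows the shut fingers at (625,185) in the scene crop, which matches the projected TCP, behind the outer face of the tab. The pen, bottle and eraser haven't moved. Next I descend on the hinge side.

{"name": "send_rows", "arguments": {"steps": [{"offset": [-0.001, -0.003, -0.012], "dr": [0, 0, -0.01], "hand": 0}, {"offset": [0, 0, -0.015], "dr": [0, 0, 0], "hand": 0}, {"offset": [0, 0, -0.015], "dr": [0, 0, 0], "hand": 0}, {"offset": [0, 0, -0.015], "dr": [0, 0, 0], "hand": 0}, {"offset": [0, 0, -0.012], "dr": [0, 0, 0], "hand": 0}, {"offset": [0, 0, -0.008], "dr": [0, 0, 0], "hand": 0}, {"offset": [0, 0, 0], "dr": [0, 0, 0], "hand": 0}, {"offset": [0.006, -0.002, 0], "dr": [0, 0, 0], "hand": 0}, {"offset": [0.006, -0.002, 0], "dr": [0, 0, 0], "hand": 0}, {"offset": [0, 0, 0], "dr": [0, 0, 0], "hand": 0}]}}

```text
time_s: 3.3
ee_pos: [0.5058, 0.0736, 0.072]
eef_rot: [0.011, -0.572, 0.82, -0.005]
ft_force: [-0.4, 0.2, -0.4]
grip_width: 0.007
```

```bash
python3 -c "from h import *;look('l2')"
```

```text
tcp holder [-67.4   1.2  71.7] w [0.5051 0.0738 0.0717] yaw -110.2 q [ 0.011 -0.572  0.82  -0.005] F [-0.7 -0.4  0. ] g 0.006812294034172547 t 3.4
```

{"name": "send_rows", "arguments": {"steps": [{"offset": [-0.003, 0.001, -0.006], "dr": [-0.004, 0.024, 0], "hand": 0}, {"offset": [0, 0, -0.006], "dr": [0, 0, 0], "hand": 0}, {"offset": [0, -0.001, -0.004], "dr": [0, 0, 0], "hand": 0}, {"offset": [0.004, -0.001, 0], "dr": [0, 0, 0], "hand": 0}, {"offset": [0.004, -0.001, 0], "dr": [0, 0, 0], "hand": 0}, {"offset": [0.004, -0.001, 0], "dr": [0, 0, 0], "hand": 0}, {"offset": [0.004, -0.001, 0], "dr": [0, 0, 0], "hand": 0}, {"offset": [0, 0, 0], "dr": [0, 0, 0], "hand": 0}, {"offset": [0, 0, 0], "dr": [0, 0, 0], "hand": 0}, {"offset": [0, 0, 0], "dr": [0, 0, 0], "hand": 0}]}}

```text
time_s: 4.4
ee_pos: [0.5185, 0.0696, 0.0542]
eef_rot: [-0.002, -0.572, 0.82, 0.001]
ft_force: [-0.5, -0.4, -1.7]
grip_width: 0.004
```

```bash
python3 -c "from h import *;look('l3')"
```

```text
tcp holder [-53.4   1.8  54.2] w [0.5185 0.0696 0.0542] yaw -110.2 q [-0.001 -0.572  0.82   0.001] F [-1.1  0.3 -0. ] g 0.006835240225078636 t 4.5
```

View pics/l3.png

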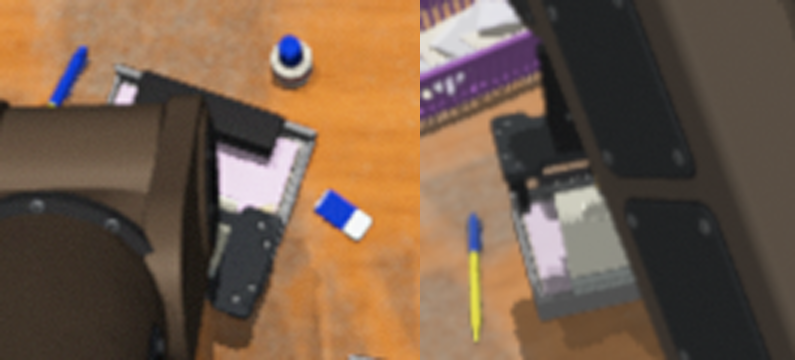

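The fingers bear on the tab and it is folding, at an angle of about 1.0; the bystanders are unchanged. I continue along the arc.

{"name": "send_rows", "arguments": {"steps": [{"offset": [0.003, -0.001, -0.001], "dr": [0.002, 0, 0], "hand": 0}, {"offset": [0.003, -0.001, -0.001], "dr": [0, 0, 0], "hand": 0}, {"offset": [0.002, -0.001, -0.001], "dr": [0, 0, 0], "hand": 0}, {"offset": [0.001, -0.001, -0.002], "dr": [0, 0, 0], "hand": 0}, {"offset": [0.001, 0, -0.002], "dr": [0, 0, 0], "hand": 0}, {"offset": [0.001, -0.001, -0.002], "dr": [0, 0, 0], "hand": 0}, {"offset": [0, 0, -0.002], "dr": [0, 0, 0], "hand": 0}, {"offset": [0, 0, 0], "dr": [0, 0, 0], "hand": 0}, {"offset": [0, 0, 0], "dr": [0, 0, 0], "hand": 0}, {"offset": [0, 0, 0], "dr": [0, 0, 0], "hand": 0}]}}

```text
time_s: 5.5
ee_pos: [0.5312, 0.0642, 0.0427]
eef_rot: [-0.0, -0.572, 0.82, 0.002]
ft_force: [0.4, 0.6, 1.4]
grip_width: 0.001
```

```bash
python3 -c "from h import *;look('l4')"
```

```text
tcp holder [-39.6   1.1  42.7] w [0.5312 0.0642 0.0427] yaw -110.2 q [-0.    -0.572  0.82   0.002] F [-1.3 -0.4  2.1] g 0.0071097085858319005 t 5.6
```

{"name": "send_rows", "arguments": {"steps": [{"offset": [0.001, 0, -0.003], "dr": [0, 0, 0], "hand": 0}, {"offset": [0, 0, -0.003], "dr": [0, 0, 0], "hand": 0}, {"offset": [0, 0, -0.003], "dr": [0, 0, 0], "hand": 0}, {"offset": [0, 0, -0.002], "dr": [0, 0, 0], "hand": 0}, {"offset": [0, 0, -0.001], "dr": [0, 0, 0], "hand": 0}, {"offset": [0, 0, -0.001], "dr": [0, 0, 0], "hand": 0}, {"offset": [0, 0, -0.001], "dr": [0, 0, 0], "hand": 0}, {"offset": [0, 0, 0], "dr": [0, 0, 0], "hand": 0}, {"offset": [0, 0, 0], "dr": [0, 0, 0], "hand": 0}, {"offset": [0, 0, 0], "dr": [0, 0, 0], "hand": 0}]}}

```text
time_s: 6.6
ee_pos: [0.5337, 0.0638, 0.0314]
eef_rot: [0.002, -0.573, 0.82, 0.0]
ft_force: [0.4, -0.3, 3.5]
grip_width: 0.003
```

```bash
python3 -c "from h import *;look('l5')"
```

```text
tcp holder [-37.1   1.6  31.4] w [0.5337 0.0637 0.0314] yaw -110.1 q [ 0.002 -0.573  0.82   0.   ] F [0.7 0.2 3.1] g 0.0019055257460104764 t 6.7
```

View pics/l5.png

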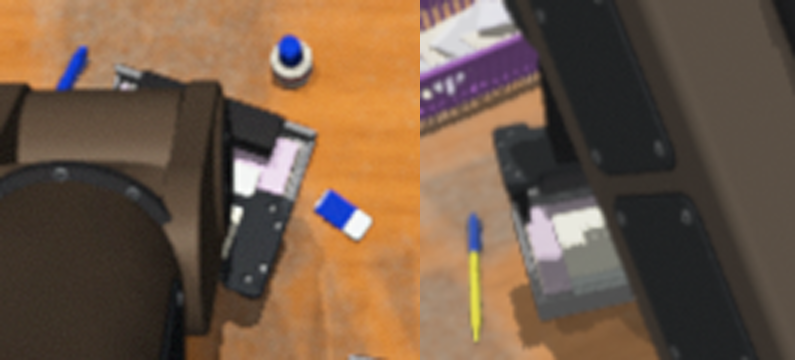

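The tab is essentially flat: the tip is at z = 31.4 mm with 3 N up, and the tab's white edge shows short of the lip at (245,180) in the left crop. Now I press lightly and slide forward to the stop, with a small downward bias.

{"name": "send_rows", "arguments": {"steps": [{"offset": [0, 0, -0.001], "dr": [0, 0, 0], "hand": 0}, {"offset": [0.002, -0.001, -0.001], "dr": [0, 0, 0], "hand": 0}, {"offset": [0.002, -0.001, -0.001], "dr": [0, 0, 0], "hand": 0}, {"offset": [0.002, -0.001, -0.001], "dr": [0, 0, 0], "hand": 0}, {"offset": [0.002, -0.001, -0.001], "dr": [0, 0, 0], "hand": 0}, {"offset": [0.002, 0, -0.001], "dr": [0, 0, 0], "hand": 0}, {"offset": [0, 0, -0.001], "dr": [0, 0, 0], "hand": 0}, {"offset": [0, 0, -0.001], "dr": [0, 0, 0], "hand": 0}, {"offset": [0, 0, -0.001], "dr": [0, 0, 0], "hand": 0}, {"offset": [0, 0, -0.001], "dr": [0, 0, 0], "hand": 0}]}}

```text
time_s: 7.7
ee_pos: [0.5425, 0.0606, 0.0309]
eef_rot: [0.002, -0.573, 0.82, 0.0]
ft_force: [-3.1, -1.0, 19.5]
grip_width: 0.003
```

```bash
python3 -c "from h import *;look('l6')"
```

```text
tcp holder [-27.7   1.7  30.9] w [0.5425 0.0606 0.0309] yaw -110.1 q [ 0.002 -0.573  0.82   0.   ] F [-3.9 -1.8 20.2] g 0.007083658981367357 t 7.8
```

{"name": "send_rows", "arguments": {"steps": [{"offset": [0.003, -0.001, -0.0004], "dr": [0, 0, 0], "hand": 0}, {"offset": [0.003, -0.001, -0.0004], "dr": [0, 0, 0], "hand": 0}, {"offset": [0.003, -0.002, -0.0004], "dr": [0, 0, 0], "hand": 0}, {"offset": [0.003, -0.001, -0.0004], "dr": [0, 0, 0], "hand": 0}, {"offset": [0.003, -0.001, -0.0004], "dr": [0, 0, 0], "hand": 0}, {"offset": [0.003, -0.001, -0.0004], "dr": [0, 0, 0], "hand": 0}, {"offset": [0.003, -0.001, -0.0004], "dr": [0, 0, 0], "hand": 0}, {"offset": [0.003, -0.001, -0.0004], "dr": [0, 0, 0], "hand": 0}, {"offset": [0, 0, -0.0004], "dr": [0, 0, 0], "hand": 0}, {"offset": [0, 0, -0.0004], "dr": [0, 0, 0], "hand": 0}]}}

```text
time_s: 8.8
ee_pos: [0.5476, 0.0581, 0.0313]
eef_rot: [-0.012, -0.573, 0.819, 0.015]
ft_force: [-0.2, -3.1, 8.9]
grip_width: 0.005
```

```bash
python3 -c "from h import *;look('l7')"
```

```text
tcp holder [-22.1   1.   31.2] w [0.5476 0.0581 0.0312] yaw -110.1 q [-0.012 -0.573  0.819  0.015] F [-0.8 -1.8 10.8] g 0.008082850604561006 t 8.9
```

View pics/l7.png

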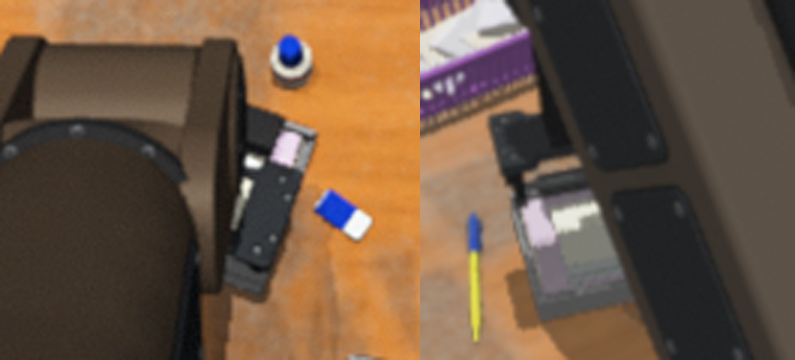

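The tab is flat and the fingertip has reached the stop (corner about 48 mm from the hinge). The push per row is too weak and the tool has leaned back about 2°. I straighten it and push harder.

{"name": "send_rows", "arguments": {"steps": [{"offset": [0.002, -0.001, -0.0004], "dr": [-0.006, -0.02, 0], "hand": 0}, {"offset": [0.003, -0.001, -0.0004], "dr": [-0.006, -0.02, 0], "hand": 0}, {"offset": [0.006, -0.002, -0.0004], "dr": [-0.001, -0.003, 0], "hand": 0}, {"offset": [0.006, -0.002, -0.0004], "dr": [-0.001, -0.003, 0], "hand": 0}, {"offset": [0.006, -0.002, -0.0004], "dr": [-0.001, -0.003, 0], "hand": 0}, {"offset": [0.006, -0.002, -0.0004], "dr": [-0.001, -0.003, 0], "hand": 0}, {"offset": [0.006, -0.002, -0.0004], "dr": [-0.001, -0.003, 0], "hand": 0}, {"offset": [0.006, -0.002, -0.0004], "dr": [-0.001, -0.003, 0], "hand": 0}, {"offset": [0.006, -0.002, -0.0004], "dr": [-0.001, -0.003, 0], "hand": 0}, {"offset": [0.006, -0.002, -0.0004], "dr": [-0.001, -0.003, 0], "hand": 0}]}}

```text
time_s: 9.9
ee_pos: [0.5734, 0.0482, 0.0308]
eef_rot: [-0.014, -0.573, 0.819, 0.008]
ft_force: [-12.0, 3.8, 18.0]
grip_width: 0.004
```

```bash
python3 -c "from h import *;look('l8')"
```

```text
tcp holder [ 6.3  0.6 30.7] w [0.5742 0.048  0.0307] yaw -110.0 q [-0.014 -0.573  0.819  0.008] F [-9.2  1.1 17.5] g 0.003796420218160593 t 10.0
```

{"name": "send_rows", "arguments": {"steps": [{"offset": [0.004, -0.001, -0.0003], "dr": [0, -0.01, 0], "hand": 0}, {"offset": [0.006, -0.002, -0.0003], "dr": [0, -0.01, 0], "hand": 0}, {"offset": [0.007, -0.002, -0.0003], "dr": [0, -0.005, 0], "hand": 0}, {"offset": [0.008, -0.003, -0.0003], "dr": [0, -0.005, 0], "hand": 0}, {"offset": [0.008, -0.003, -0.0003], "dr": [0, -0.003, 0], "hand": 0}, {"offset": [0.008, -0.003, -0.0003], "dr": [0, -0.003, 0], "hand": 0}, {"offset": [0.008, -0.003, -0.0003], "dr": [0, -0.003, 0], "hand": 0}, {"offset": [0.008, -0.003, -0.0003], "dr": [0, -0.003, 0], "hand": 0}, {"offset": [0.008, -0.003, -0.0003], "dr": [0, -0.003, 0], "hand": 0}, {"offset": [0.008, -0.003, -0.0003], "dr": [0, -0.003, 0], "hand": 0}]}}

```text
time_s: 11.0
ee_pos: [0.575, 0.0474, 0.0307]
eef_rot: [-0.053, -0.572, 0.817, 0.054]
ft_force: [-33.1, 16.8, 31.0]
grip_width: 0.002
```

```bash
python3 -c "from h import *;look('l9')"
```

```text
tcp holder [ 7.4  0.3 30.7] w [0.575  0.0473 0.0307] yaw -110.0 q [-0.053 -0.572  0.817  0.054] F [-33.8  17.6  33. ] g 0.0038315538018577587 t 11.1
```

View pics/l9.png

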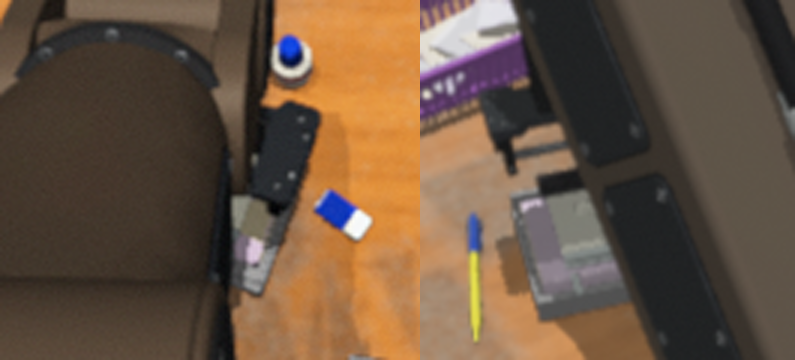

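The hand stopped dead at X = 7.4 mm with about 37 N horizontal, so the tab is on its end stop, flat and under the lip. I relax and then lift off.

{"name": "send_rows", "arguments": {"steps": [{"offset": [0, 0, 0], "dr": [0, 0, 0], "hand": 0}, {"offset": [0, 0, 0], "dr": [0, 0, 0], "hand": 0}, {"offset": [0, 0, 0.001], "dr": [0, 0, 0], "hand": 0}, {"offset": [0, 0, 0.003], "dr": [0, 0, 0], "hand": 0}, {"offset": [-0.001, 0, 0.005], "dr": [0, 0, 0], "hand": 0}, {"offset": [-0.002, 0.001, 0.01], "dr": [0, 0, 0], "hand": 0}, {"offset": [-0.004, 0.001, 0.02], "dr": [0, 0, 0], "hand": 0}, {"offset": [-0.005, 0.002, 0.03], "dr": [0, 0, 0], "hand": 0}, {"offset": [-0.005, 0.002, 0.04], "dr": [0, 0, 0], "hand": 0}, {"offset": [-0.005, 0, 0.04], "dr": [0, 0, 0], "hand": 0}]}}

```text
time_s: 12.1
ee_pos: [0.546, 0.0552, 0.1823]
eef_rot: [-0.059, -0.572, 0.816, 0.06]
ft_force: [1.0, -0.1, -0.1]
grip_width: 0.006
```

{"name": "send_rows", "arguments": {"steps": [{"offset": [0, -0.02, 0.04], "dr": [0, 0, 0], "hand": 0}, {"offset": [-0.01, -0.04, 0.01], "dr": [0, 0, 0], "hand": 0}, {"offset": [-0.01, -0.045, 0], "dr": [0, 0, 0], "hand": 0}, {"offset": [-0.01, -0.045, 0], "dr": [0, 0, 0], "hand": 0}, {"offset": [-0.01, -0.045, 0], "dr": [0, 0, 0], "hand": 0}, {"offset": [-0.01, -0.045, 0], "dr": [0, 0, 0], "hand": 0}, {"offset": [-0.01, -0.045, 0], "dr": [0, 0, 0], "hand": 0}, {"offset": [-0.01, -0.045, 0], "dr": [0, 0, 0], "hand": 0}, {"offset": [-0.01, -0.03, 0], "dr": [0, 0, 0], "hand": 0}, {"offset": [0, 0, 0], "dr": [0, 0, 0], "hand": 0}]}}

```text
time_s: 13.1
ee_pos: [0.4587, -0.3155, 0.2468]
eef_rot: [-0.055, -0.574, 0.815, 0.055]
ft_force: [0.2, 1.0, -1.1]
grip_width: 0.004
```

```bash
python3 -c "from h import *;look('l10')"
```

```text
tcp holder [  22.2 -377.6  246.9] w [ 0.4597 -0.3128  0.2469] yaw -109.6 q [-0.055 -0.575  0.815  0.055] F [-0.5  1.1  0.2] g 0.005412274692824563 t 13.2
```

View pics/l10.png

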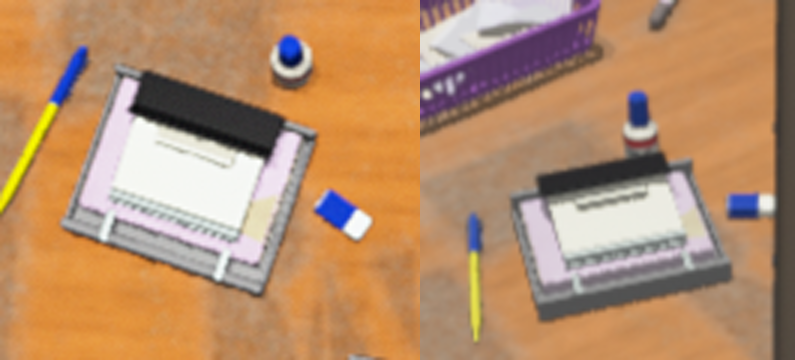

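The tab is flat under the lip with the hand clear. The pen, bottle, eraser and booklets haven't moved. One number check on the hinge line, then I hand in.

```bash
python3 - <<'E'
from h import *; import pickle
t=pickle.load(open("d0.pkl","rb"))["top"]
for a in((108,192),(238,240),(157,139),(232,164)): print(hf(ray(t,(165+a[0]/3,150+a[1]/3),.031)))
E
python3 -c "
from plant import bot
print(bot.hand_in())"
```

```text
[-30.4  50.4  31. ]
[-32.8 -51.7  31. ]
[18.4 29.8 31. ]
[ 18.8 -28.8  31. ]
the job is handed in; nothing more can be done
None
```

The tab is down, fully home and held under the black lip. I handed the job in at about 13 s of robot time.

**What I did:** With the fingers shut, I pushed on the tab's outer face from the hinge side. I folded it flat, kept it pressed down, and pushed on the finger stop until it would go no further. Then I let go and moved the arm clear.

**Last checks:**
- **End stop:** The fingers stopped dead at about 37 N sideways, 7.4 mm in the holder's x axis against about 6 mm expected.
- **After letting go:** The pictures show the tab still lying flat with its free edge under the lip.
- **Slide:** The tab's hinge-side edge measures -30 to -33 mm in holder x. Fully home should be about -30 mm, and my pose estimate is only good to about 2 mm. The finger stop's face measures 18–19 mm against 16 mm.
- **Surroundings:** The booklets, pen, eraser and bottle look unmoved. I did not recheck the pad and the sample tube, but the arm was never near the pad. I never picked out the tube in the pictures.

**What went less well:** My first push was too weak and stalled at the finger stop, so I pushed harder. That tilted the tool back about 8° by the end. The readings I saw stayed below about 50 N at the wrist, against the 120 N limit.

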